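# Feel for the notch in the canister's rim and spring its lid open

## Robot

A 7-joint arm with a two-finger parallel gripper is mounted at the origin on the work surface. World frame = base frame: x ahead of the robot, y to its left, z up, the work surface at z = 0. Lengths are in m, angles in rad, forces in N, time in s.
With the tool pointing down it reaches from about 0.35 to 0.9 m from the base axis. Payload 8.1 kg.
Tool frame: the origin (TCP) lies between the finger pads; the fingertips stand ahead of it and the grasp point (between the pads) is the TCP (arm.nose_length is the z of the fingertips in the tool frame, in m); z points along the fingers, y is the line along which they close (so a half turn about z gives the same grasp; the last joint's range is limited). The gripper opens to 92 mm and grips with 3 to 60 N. Pads are 19 mm wide; open, the fingers measure 130 mm over their backs; the gripper's body (75 mm by 190 mm) begins 47 mm behind the grasp point.
Start: joints at [-1.267, 0.434, 0.025, 1.573, -0.012, 1.134, -0.075], TCP at [0.247, 0.574, 0.246] pointing down, gripper open.
Joint ranges: [-2.62, 2.62], [-0.44, 2.09], [-1.27, 1.32], [0.08, 2.57], [-1.32, 4.46], [0.12, 2], [-2.74, 2.74]. Speed limits (rad/s): [2.22, 2.22, 3.01, 3.01, 3.14, 3.14, 3.14].

## Interface

Orientations are given as a rotation vector (axis times angle).
In Python, from cell import sensors, optics, arm gives the robot as it stands.
- The arm moves only by the tool arm_command, never from a script. Its argument "deltas" is one flat list of numbers, 7 for each row, row after row: the turn, a rotation vector about the world's x, y, z as a fraction of full scale, then the shift along the world's x, y, z as a fraction of full scale, then the finger opening in mm, from 0 to 91.8. In form: [wx, wy, wz, dx, dy, dz, fingers, wx, wy, wz, dx, dy, dz, fingers, ...]. A call has 1 to 20 rows; each row is the pose to reach, as a shift and turn from the pose commanded when the call began; what a row does not reach only later rows make up. Full scale, the value 1, is 1 m for a shift and 90 degrees for a turn. A row lasts 1/10 s, in which the tool goes at most 50 mm and 8.59 degrees, less where a joint would pass 70% of its speed; a pose out of reach is approached as far as the arm can. A call with a number of a shift or a turn outside -1 to 1 is refused whole. A call with a gripper value outside its range is refused whole. The fingers move at their own pace and stop on an object; "force" is the grip in N (left out, the last holds). Time passes only in rows, so rows that repeat a pose let the fingers close. It gives the time, the measured TCP pose, the force, the opening and the grip force at its end, in the units of the state.
- sensors.observe(): the state, without advancing time (a new reading comes with each control period).
- optics.get_image(name): name is "side" or "top"; returns the picture (400x640x3 uint8, blue, green, red); there is no depth.
- optics.calibration(name): a dict with "camera_matrix" (3x3 intrinsics, pixels), "rvec" (rotation vector, rad) and "tvec" (3), from world to camera coordinates, as OpenCV has them. Camera axes: x right, y down, z forward; pixel columns grow to the right and rows downward; lengths in m; the calibration is good to about 2 mm. A picture is of the moment at which its call begins. calibration takes no time and is no camera call.
- arm.sign_off(): hands the job in; it is judged then, once.
The state is a dict: "clock": time; "joints": joint angles; "dq": joint speeds; "joint_efforts": joint torques, N m; "position": TCP position; "ee_rot": TCP orientation; "force": force on the tool from outside, world axes, zero at the start; "ft_torque": the same for the moment, N m; "width": opening from 0.0 (shut) to 1.0 (fully open); "gripper_force": force on a finger pad.
Only numpy, scipy, OpenCV 4.12 (cv2) and the standard library are available. Lean on these libraries where they do the work, as an engineer would, in place of code of your own. Each camera call takes 0.05 s, during which the arm holds its last target. There are 200 camera calls.

## Task

Open the big round canister of kiln cones: run a fingertip along the top of its lid's rim until it finds the hidden notch, then press down the catch inside the notch so that the flap springs up, and take your hand away so that it stands wide open. Do not lift, tip, shove or lean hard on the canister, and leave everything around it where it is.

Things in the scene. Friction and masses are not known exactly. Their poses are not given: they have to be found in the camera images.
- canister: The round plastic canister of kiln cones, loose on the table, about 1.4 kg: a white tub with a grey press-on lid, 208 mm across the lid, 132 mm tall; origin at the centre of its underside, z up, its -x roughly towards the robot. The lid was pressed on at any angle, so this pose does not tell where its notch is. It turns stiffly on the tub (1 N m): a light touch does not turn it
- rim_centre (a point): point on the canister's axis, level with the top of the lid's rim. The rim is a flat ring, radius 80 to 104 mm about here, broken only by the notch (40 mm wide at the inner end, 47 mm at the outer, open outwards). Seen from here the notch's middle lies anywhere within 60 degrees either side of the canister's -x direction
- pad_centre (a point): point on the canister's axis, 11 mm below the rim's top, level with the top of the catch: a flat grey pad 36 mm wide that lies in the notch from radius 86 to 112 mm. Its hook, 26 mm wide at radius 80 to 87 mm, stands 6 mm higher and holds the flap: press outside it, fingertip centred at 103 mm radius
- catch (a joint): angle of the catch, rad: 0 = at rest, 0.32 = right down (the pad has then sunk 6 mm where the finger presses, at 103 mm radius). Sprung: about 1.7 N starts it, 5 N holds it right down. It lets the flap go at about 0.2 to 0.25 and springs back when left
- flap (a joint): angle of the lid's flap, rad: 0 = shut, 1.3 = wide open against its stop, standing 150 mm above the lid. A round plate 157 mm across inside the rim, top 8 mm below the rim's, hinged opposite the notch. A weak spring raises it in about a second once the catch is pressed; a hand in its way stops it, and it goes on when the hand is gone
- mug: white mug, 82 mm across, 88 mm tall, with a handle; origin at the centre of its underside. A bystander: leave it alone
- bowl: terracotta bowl, 140 mm across, 62 mm tall; origin at the centre of its underside. A bystander: leave it alone
- jar_a: capped underglaze jar, 58 mm across, 72 mm tall; origin at the centre of its underside. A bystander: leave it alone
- jar_b: a second such jar; origin at the centre of its underside. A bystander: leave it alone
- tumbler: unglazed clay tumbler, 68 mm across, 80 mm tall; origin at the centre of its underside. A bystander: leave it alone
- brush: brush lying on the table, 200 mm long; origin at the centre of its underside. A bystander: leave it alone
- rib: oval wooden rib lying flat, about 104 x 52 x 6 mm; origin at the centre of its underside. A bystander: leave it alone

How it is judged:
On the way, in this order (a step that is already met when the one before it is completed fails the run):
1. a fingertip touches the rim of the lid while the flap is shut (contact force between the fingers and rim above 0.3 N and value of joint catch below 0.04 rad and value of joint flap below 0.1 rad), for 0.1 s.
2. the fingers press the catch in the notch down (value of joint catch above 0.18 rad and contact force between the fingers and canister above 0.5 N).
3. the flap has sprung wide open (value of joint flap above 1.15 rad), for 0.2 s.
At the end, for the whole second after the job is handed in: the flap stands open (over 1.15 rad of 1.3), the catch is back at rest (under 0.05 rad), the canister stands upright and still within 30 mm of where it was, and the bystanders are within 30 mm of where they were (value of joint flap above 1.15 rad and value of joint catch below 0.05 rad and distance of canister from where it was at the start of the episode below 0.03 m and angle between canister's own z axis and vertical below 0.05 rad and linear speed of canister below 0.02 m/s); the robot touches nothing.
It fails at once if the canister is shoved, lifted or tipped (30 mm, 15 mm up or 0.12 rad) (distance of canister from where it was at the start of the episode above 0.03 m or height (world z) of canister above 0.015 m or angle between canister's own z axis and vertical above 0.12 rad).
It fails at once if the fingers bear on the canister or its lid with over 60 N (contact force between the fingers and canister above 60 N).
It fails at once if a bystander is moved by more than 30 mm (distance of any of mug, bowl, jar_a, jar_b, tumbler, brush, rib from where it was at the start of the episode above 0.03 m).
It also fails if it takes over 72 s, if anything falls off the work surface, if the arm or the gripper's body presses on something with over 40 N, if the wrist force passes 120 N, or if a joint passes its speed limit or range.

## Working session

There is one attempt and no reset: what is moved stays moved. The work goes in short steps, Python scripts to look and compute and a tool call to move; the robot and the scene stay as the last step left them, time stands still between calls to the robot, and variables do not carry over. Pictures are saved under pics/ and viewed, at most 10 in all, crops included, and the job is handed in when it is done.

Besides the shell and the picture viewer there is one more tool, called after "Request:" as a command line: name --argument value ..., lists and objects as JSON in quotes. arm_command: Moves the arm, as the interface text tells. Its arguments: {"type":"object","properties":{"deltas":{"type":"array","items":{"type":"number"}},"force":{"type":"number"}},"required":["deltas"]}

```bash
mkdir -p pics; ls
python3 - <<'E'
from cell import sensors, optics, arm
import cv2
for n in("top","side"):
    cv2.imwrite(f"pics/{n}0.png",optics.get_image(n)); c=optics.calibration(n); print(n,c)
print(sensors.observe(), arm.nose_length)
E
```

```text
pics
top {'camera_matrix': array([[494.44963866,   0.        , 319.02564018],
       [  0.        , 494.44963866, 218.54383979],
       [  0.        ,   0.        ,   1.        ]]), 'rvec': array([ 2.11852637, -2.16584013,  0.17306689]), 'tvec': array([0.07092346, 0.5851139 , 1.09448993])}
side {'camera_matrix': array([[418.35198069,   0.        , 329.47903095],
       [  0.        , 418.35198069, 202.19242606],
       [  0.        ,   0.        ,   1.        ]]), 'rvec': array([ 0.48749864, -2.75571713,  1.14359444]), 'tvec': array([0.55197857, 0.1796591 , 0.85142632])}
{'clock': 0.1, 'joints': array([-1.26659525,  0.4351444 ,  0.0249445 ,  1.57399635, -0.01157366,
        1.13401097, -0.07508598]), 'dq': array([-4.43117271e-05, -1.51063772e-03,  7.16845953e-04, -1.66917272e-03,
        1.54532533e-03, -5.64178190e-04, -1.66907636e-03]), 'joint_efforts': array([ 2.53701590e-03, -6.69115448e+01,  9.87596065e-01, -3.15142179e+01,
       -6.04738249e-02,  3.75140947e-02,  3.66903214e-05]), 'position': array([0.24716369, 0.57358087, 0.24503242]), 'ee_rot': array([-6.34602047e-01, -3.07667927e+00,  2.20997103e-03]), 'force': array([ 0.41756948,  0.91294434, -0.157547  ]), 'ft_torque': array([-0.05867399,  0.0690519 , -0.06062067]), 'gripper_force': 0.0, 'width': 1.0004329661582516} 0.019
```

View pics/top0.png

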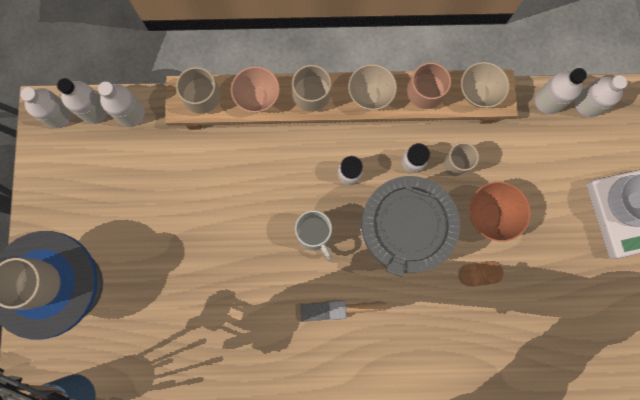

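View pics/side0.png

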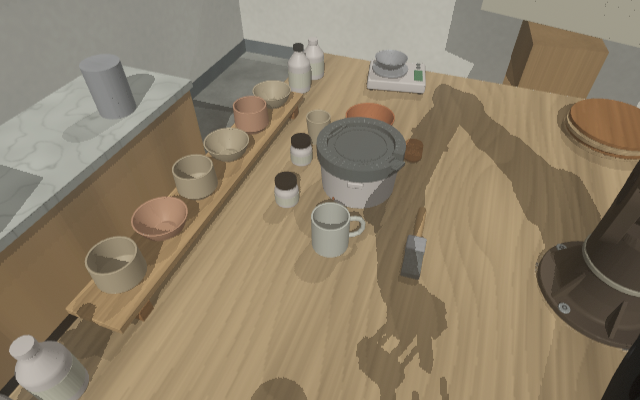

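The top view shows the canister lid around (411,225), with a possible notch near (398,267). The side view shows the same feature near (405,155). Next I'll measure the lid and zoom in.

```bash
cat > h.py <<'E'
import numpy as np, cv2
from cell import sensors, optics, arm
def ray(n,uv,z):
    c=optics.calibration(n); R=cv2.Rodrigues(c["rvec"])[0]; t=c["tvec"]
    uv=np.atleast_2d(np.float64(uv)); d=np.c_[uv,np.ones(len(uv))]@np.linalg.inv(c["camera_matrix"]).T@R
    o=-R.T@t; return o+d*((z-o[2])/d[:,2])[:,None]
def proj(n,P):
    c=optics.calibration(n); return cv2.projectPoints(np.float64(P).reshape(-1,1,3),c["rvec"],c["tvec"],c["camera_matrix"],None)[0][:,0]
E
python3 - <<'E'
from h import *
im=cv2.imread("pics/top0.png"); s=cv2.imread("pics/side0.png")
# lid outline: low saturation, grey
hsv=cv2.cvtColor(im,cv2.COLOR_BGR2HSV); m=((hsv[...,1]<50)&(hsv[...,2]<140)).astype(np.uint8)*255
k=np.zeros_like(m); cv2.circle(k,(411,225),62,255,-1); m&=k
m=cv2.morphologyEx(m,cv2.MORPH_OPEN,np.ones((3,3)))
c=max(cv2.findContours(m,0,2)[0],key=cv2.contourArea)
P=ray("top",cv2.convexHull(c)[:,0],.132)[:,:2].astype(np.float32)
P=ray("top",c[:,0],.132)[:,:2]
for _ in range(4):
    A=np.c_[2*P,np.ones(len(P))]; x=np.linalg.lstsq(A,(P**2).sum(1),rcond=None)[0]; r=np.sqrt(x[2]+x[:2]@x[:2])
    e=np.linalg.norm(P-x[:2],axis=1)-r; print(x[:2],r,e.std(),len(P)); P=P[abs(e)<max(.003,1.5*e.std())]
C=np.r_[x[:2],.132]; print("base px",proj("top",[[0,0,0],C]))
# unwrap rim rectified: rectified patch 1px=0.5mm, up = +x, left = +y
def rect(img,n,z,h=.12):
    g=np.arange(-h,h,.0005); X,Y=np.meshgrid(g[::-1],g[::-1],indexing="ij")
    uv=proj(n,np.c_[C[0]+X.ravel(),C[1]+Y.ravel(),np.full(X.size,z)]).reshape(X.shape+(2,)).astype(np.float32)
    return cv2.remap(img,uv[...,0],uv[...,1],cv2.INTER_CUBIC)
o=np.hstack([rect(im,"top",.132),rect(s,"side",.132)]); o=cv2.convertScaleAbs(o,alpha=1.7)
o=cv2.resize(o,(800,400))
cv2.imwrite("pics/rect.png",o)
E
```

```text
[ 0.55646962 -0.13487389] 0.10440293375976542 0.002204070967527567 139
[ 0.55730181 -0.13530081] 0.10399303606854539 0.0012649386043768402 124
[ 0.55740982 -0.13537089] 0.10391801037204239 0.0011742432709413344 122
[ 0.55740982 -0.13537089] 0.10391801037204239 0.0011742432709413344 122
base px [[351.06621041 482.87642791]
 [410.34041963 223.79119967]]
```

View pics/rect.png

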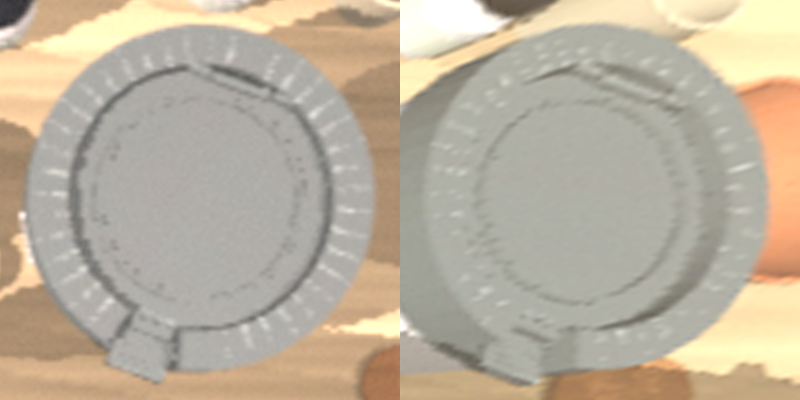

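The rectified view (0.6 mm/px, up = +x, left = +y) shows the pad mid-edge at (135,373), about 20° from -x towards +y. That matches the hinge at (231,80) opposite. I'll use one finger of the open gripper with its closing line radial, so the other finger hangs outside the canister. First I'll hover beside the notch.

Request:
arm_command --deltas '[0,0,-0.1,0.02,-0.07,0,91.8,0,0,-0.963,0.165,-0.701,0,91.8,0,0,-0.963,0.165,-0.701,0,91.8,0,0,-0.963,0.165,-0.701,0,91.8,0,0,-0.963,0.165,-0.701,0,91.8,0,0,-0.963,0.165,-0.701,0,91.8,0,0,-0.963,0.165,-0.701,0,91.8,0,0,-0.963,0.165,-0.701,0,91.8,0,0,-0.963,0.165,-0.701,0,91.8,0,0,-0.963,0.165,-0.701,0,91.8,0,0,-0.963,0.165,-0.701,0,91.8,0,0,-0.963,0.165,-0.701,0,91.8,0,0,-0.963,0.165,-0.701,0,91.8,0,0,-0.963,0.165,-0.701,0,91.8,0,0,-0.963,0.165,-0.701,0,91.8,0,0,-0.963,0.165,-0.701,0,91.8,0,0,-0.963,0.165,-0.701,0,91.8,0,0,-0.963,0.165,-0.701,0,91.8,0,0,-0.963,0.165,-0.701,0,91.8,0,0,-0.963,0.165,-0.701,0,91.8]'

```text
clock: 2.1
position: [0.4123, -0.126, 0.2457]
ee_rot: [-2.571, -1.804, -0.0]
force: [1.2, 0.7, -0.6]
width: 0.999
gripper_force: 0.0
```

Request:
arm_command --deltas '[0,0,0,0,-0.001,-0.04,91.8,0,0,0,0,-0.001,-0.08,91.8,0,0,0,0,-0.001,-0.08,91.8,0,0,0,0,-0.001,-0.08,91.8]'

```text
clock: 2.5
position: [0.412, -0.128, 0.1662]
ee_rot: [-2.573, -1.801, 0.003]
force: [0.2, -0.2, 0.5]
width: 0.999
gripper_force: 0.0
```

Run:
```python
from h import *
a=optics.get_image("side"); b=optics.get_image("top")
cv2.imwrite("pics/s1.png",np.hstack([cv2.resize(a[80:220,280:480],(400,280),interpolation=2),cv2.resize(b[150:290,310:510],(400,280),interpolation=2)]))
o=sensors.observe();print(o["position"],o["force"])
```

```text
[ 0.41337038 -0.12821639  0.16737633] [-0.26066118  0.47773623  0.48210531]
```

View pics/s1.png

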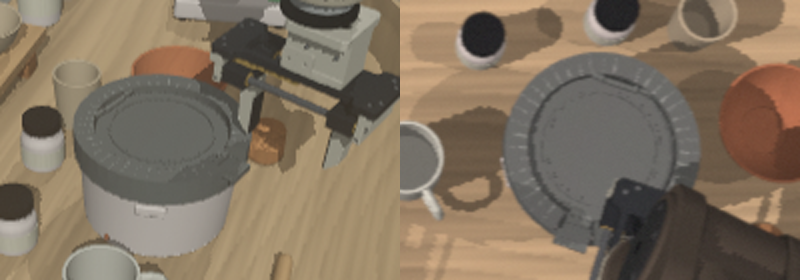

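The finger hovers over the rim beside the notch: about (245,115) in the left panel and (630,195) in the right. Now I'll lower it to touch.

Request:
arm_command --deltas '[0,0,0,0,0,-0.006,91.8,0,0,0,0,0,-0.012,91.8,0,0,0,0,0,-0.014,91.8,0,0,0,0,0,-0.0145,91.8]'

```text
clock: 3.0
position: [0.4123, -0.1279, 0.1512]
ee_rot: [-2.573, -1.802, -0.0]
force: [-0.1, 1.7, 5.4]
width: 1.002
gripper_force: 2.8
```

Request:
arm_command --deltas '[0,0,0,0,0,-0.0005,91.8,0,0,0,0,0,-0.001,91.8]'

```text
clock: 3.2
position: [0.4124, -0.1279, 0.1508]
ee_rot: [-2.573, -1.802, -0.001]
force: [-6.2, 2.1, 19.2]
width: 1.005
gripper_force: 9.7
```

Request:
arm_command --deltas '[0,0,0,0,0,-0.0005,91.8,0,0,0,0,0,-0.001,91.8]'

```text
clock: 3.4
position: [0.4125, -0.128, 0.1504]
ee_rot: [-2.573, -1.801, -0.002]
force: [-11.2, 4.2, 34.9]
width: 1.004
gripper_force: 17.0
```

Request:
arm_command --deltas '[0,0,0,0,0,0.0021,91.8,0,0,0,0,0,0.0021,91.8]'

```text
clock: 3.6
position: [0.4126, -0.1281, 0.1517]
ee_rot: [2.573, 1.802, 0.001]
force: [-0.5, 1.0, -0.3]
width: 1.0
gripper_force: 0.0
```

Request:
arm_command --deltas '[0,0,0,0,0,-0.0006,91.8,0,0,0,0.0005,0.004,-0.0006,91.8,0,0,0,0.001,0.008,-0.0006,91.8,0,0,0,0.001,0.012,-0.0006,91.8]'

```text
clock: 4.0
position: [0.4142, -0.1172, 0.1511]
ee_rot: [2.572, 1.799, 0.001]
force: [0.1, -3.7, 5.1]
width: 1.002
gripper_force: 2.5
```

Request:
arm_command --deltas '[0,0,0,0.0005,0.004,0,91.8,0,0,0,0.001,0.008,0,91.8,0,0,0,0.001,0.012,0,91.8,0,0,0,0.0015,0.016,0,91.8]'

```text
clock: 4.4
position: [0.4153, -0.1005, 0.1509]
ee_rot: [2.573, 1.801, 0.0]
force: [-0.2, -2.6, 3.1]
width: 0.998
gripper_force: 1.9
```

Request:
arm_command --deltas '[0,0,0,0.0005,0.004,0,91.8,0,0,0,0.001,0.008,0,91.8,0,0,0,0.0015,0.012,0,91.8,0,0,0,0.0015,0.016,0,91.8,0,0,0,0.0015,0.016,0,91.8]'

```text
clock: 4.9
position: [0.4161, -0.0832, 0.1506]
ee_rot: [-2.572, -1.803, 0.0]
force: [-0.6, -0.2, 0.0]
width: 0.998
gripper_force: 0.0
```

Run:
```python
from h import *
a=optics.get_image("side"); b=optics.get_image("top")
cv2.imwrite("pics/s2.png",np.hstack([cv2.resize(a[80:220,280:480],(400,280),interpolation=2),cv2.resize(b[150:290,310:510],(400,280),interpolation=2)]))
o=sensors.observe();print(o["position"],o["force"])
```

```text
[ 0.4162396  -0.08383123  0.15069853] [ 0.59573667 -0.07300952 -0.13779096]
```

View pics/s2.png

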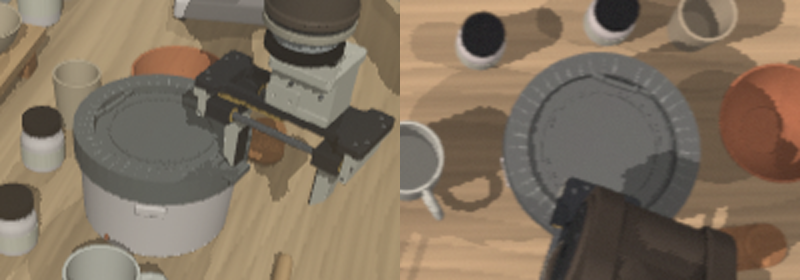

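The force dropped to zero, so the finger is over the notch. I'll move out to 103 mm radius and press the catch.

Request:
arm_command --deltas '[0,0,0,-0.008,0.003,0,91.8,0,0,0,-0.008,0.003,-0.004,91.8,0,0,0,-0.008,0.003,-0.008,91.8,0,0,0,-0.008,0.003,-0.011,91.8,0,0,0,-0.008,0.003,-0.012,91.8]'

```text
clock: 5.5
position: [0.4082, -0.081, 0.1383]
ee_rot: [-2.573, -1.802, 0.001]
force: [-0.9, -1.1, 1.2]
width: 1.001
gripper_force: 0.9
```

Request:
arm_command --deltas '[0,0,0,0,0,-0.0015,91.8,0,0,0,0,0,-0.003,91.8,0,0,0,0,0,-0.004,91.8,0,0,0,0,0,-0.0045,91.8,0,0,0,0,0,-0.0045,91.8]'

```text
clock: 6.0
position: [0.4081, -0.081, 0.1342]
ee_rot: [-2.573, -1.802, 0.0]
force: [-2.5, 0.9, 2.7]
width: 0.999
gripper_force: 1.4
```

Request:
arm_command --deltas '[0,0,0,0,0,-0.0005,91.8,0,0,0,0,0,-0.001,91.8,0,0,0,0,0,-0.001,91.8]'

```text
clock: 6.3
position: [0.4082, -0.081, 0.1332]
ee_rot: [-2.573, -1.802, 0.0]
force: [-3.1, 0.6, 2.2]
width: 1.0
gripper_force: 1.5
```

Run:
```python
from h import *
a=optics.get_image("side")
cv2.imwrite("pics/s3.png",cv2.resize(a[60:220,260:480],None,fx=2,fy=2))
o=sensors.observe();print(o["position"],o["force"])
```

```text
[ 0.40821046 -0.080992    0.13321127] [-2.35889245  1.35946315  3.23652126]
```

View pics/s3.png

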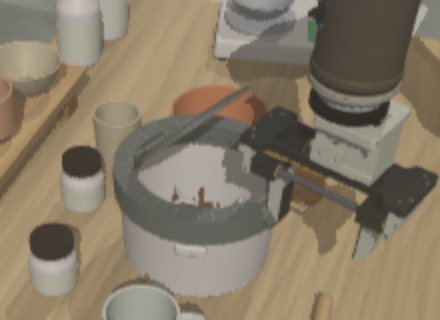

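The flap is released and partly up, stopped by the gripper (edge near (248,90)). I'll back out radially so it can open fully.

Request:
arm_command --deltas '[0,0,0,0,0,0.004,91.8,0,0,0,-0.005,0.002,0.007,91.8,0,0,0,-0.015,0.0055,0.01,91.8,0,0,0,-0.028,0.01,0.015,91.8,0,0,0,-0.04,0.015,0.02,91.8,0,0,0,-0.05,0.018,0.03,91.8,0,0,0,-0.05,0.04,0.06,91.8,0,0,0,-0.05,0.08,0.1,91.8,0,0,0,-0.06,0.12,0.14,91.8,0,0,0,-0.06,0.16,0.16,91.8,0,0,0,-0.06,0.2,0.16,91.8,0,0,0,-0.06,0.24,0.16,91.8,0,0,0,-0.06,0.26,0.16,91.8,0,0,0,-0.06,0.26,0.16,91.8,0,0,0,-0.06,0.26,0.16,91.8,0,0,0,-0.06,0.26,0.16,91.8,0,0,0,-0.06,0.26,0.16,91.8,0,0,0,-0.06,0.26,0.16,91.8,0,0,0,-0.06,0.26,0.16,91.8,0,0,0,-0.06,0.26,0.16,91.8]'

```text
clock: 8.35
position: [0.3483, 0.1787, 0.2933]
ee_rot: [-2.574, -1.802, -0.0]
force: [0.9, -0.2, 0.4]
width: 0.995
gripper_force: 0.0
```

Run:
```python
from h import *
a=optics.get_image("side"); b=optics.get_image("top")
cv2.imwrite("pics/s4.png",np.hstack([cv2.resize(a,(400,250)),cv2.resize(b,(400,250))]))
o=sensors.observe();print(o["position"],o["force"],o["clock"])
```

```text
[0.34833924 0.17888723 0.29324307] [-0.29001858 -0.20704083 -0.59908164] 8.45
```

View pics/s4.png

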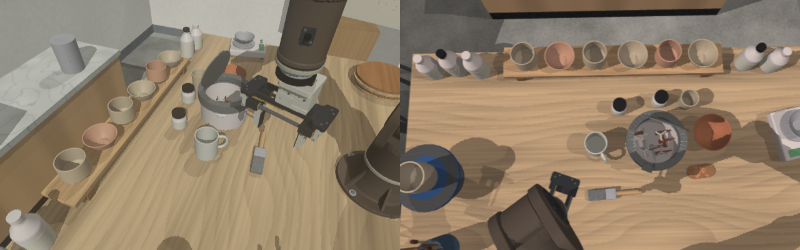

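The flap stands up at about (213,72) in the left panel, the bystanders haven't moved, and the arm is clear. I'll let it settle for a second, then hand in.

Request:
arm_command --deltas '[0,0,0,0,0,0,91.8,0,0,0,0,0,0,91.8,0,0,0,0,0,0,91.8,0,0,0,0,0,0,91.8,0,0,0,0,0,0,91.8,0,0,0,0,0,0,91.8,0,0,0,0,0,0,91.8,0,0,0,0,0,0,91.8,0,0,0,0,0,0,91.8,0,0,0,0,0,0,91.8]'

```text
clock: 9.45
position: [0.3483, 0.179, 0.2932]
ee_rot: [2.573, 1.802, 0.0]
force: [-0.2, 0.3, -0.1]
width: 1.005
gripper_force: 0.0
```

```bash
python3 -c "
from cell import arm
print(arm.sign_off())"
```

```text
the job is handed in; nothing more can be done
None
```

The canister is open and the job is handed in (no verdict came back): a fingertip ran along the rim to the notch and pressed the catch, the flap looks wide open in the last pictures, and the hand is clear with nothing around it visibly moved; the first touch peaked near 35 N, under the 60 N limit.

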